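# Lay the standing slide box down on the cork rest

## Task

One slide box stands on its edge right against the edge of the cork rest. Push its top over so that it tips about its foot and lies flat on the cork rest, lid up and square with it, ready to be filled; do not lift it. Leave the objective case and the lens blower standing where they are.

Things in the scene. Friction and masses are not known exactly. Their poses are not given: they have to be found in the camera images.
- standing_box: blue closed slide box, 96x170x39 mm, 0.4 kg, standing on its hinge edge: 170 wide, 39 thick, 96 tall, underside facing the cork rest (gap 0-3 mm). Origin: centre of the underside face, 48 mm up at the start. x: to the hinge edge (down at start); y: along the 170 mm; z: out of the lid (level at start, away from the rest; up when lying right). Past about 22 degrees it falls over by itself
- cork_rest: thin cork rest fixed to the desk, 110 (x) x 200 (y) x 8 mm high, aluminium strip along the edge at x = -55 mm, against which the box stands (a like box lying flat elsewhere is no part of the job). Origin: centre of its underside. x: from the strip across the rest, the way the box must tip; y: along the strip; z up. A shelf juts over the far right corner 0.3 m up: draw the arm back first
- objective_case: upright round screw-top objective case, grey over black, 39 mm across, 76 mm tall, standing to the right of the rest; origin: centre of its foot, z up
- lens_blower: upright black rubber lens blower with a thin nozzle, 49 mm across, 120 mm tall, standing to the right of the rest; origin: centre of its foot, z up

How it is judged:
At the end, for the whole second after the job is handed in: the box lies flat (within 6 degrees) and still on the cork rest with its lid up, its length along the rest within 10 degrees, its centre within 25 mm of the rest's centre along the rest and, across the rest, at most 35 mm short of or 15 mm past that centre (angle between standing_box's own z axis and vertical below 0.1 rad and height (world z) of standing_box between 0.003 and 0.016 m and x of standing_box in the frame of cork_rest between -0.035 and 0.015 m and y of standing_box in the frame of cork_rest between -0.025 and 0.025 m and angle between the y axis of standing_box and the y axis of cork_rest, either way round below 0.175 rad and linear speed of standing_box below 0.02 m/s); the robot touches nothing.
It fails at once if the box is lifted: its origin rises over 80 mm above the desk (height (world z) of standing_box above 0.08 m).
It fails at once if the objective case is tipped or shifted over 20 mm (distance of objective_case from where it was at the start of the episode above 0.02 m or angle between objective_case's own z axis and vertical above 0.3 rad).
It fails at once if the lens blower is tipped or shifted over 20 mm (distance of lens_blower from where it was at the start of the episode above 0.02 m or angle between lens_blower's own z axis and vertical above 0.3 rad).
It also fails if it takes over 27 s, if anything falls off the work surface, if the arm or the gripper's body presses on something with over 40 N, if the wrist force passes 120 N, or if a joint passes its speed limit or range.

## Robot

A 6-joint arm with a two-finger parallel gripper is mounted at the origin on a cart in front of the work surface, level with it; the furniture and walls round the work are solid. World frame = base frame: x ahead of the robot, y to its left, z up, the work surface at z = 0. Lengths are in m, angles in rad, forces in N, time in s.
With the tool pointing down it reaches from about 0.325 to 0.9 m from the base axis. Payload 6.1 kg.
Tool frame: the origin (TCP) lies midway between the tips of the shut fingers; the grasp point (between the pads) lies 19 mm behind it; z points along the fingers, y is the line along which they close (so a half turn about z gives the same grasp; the last joint's range is limited). The gripper opens to 85 mm and grips with 20 to 120 N. Pads are 22 mm wide; open, the fingers measure 114 mm over their backs; the gripper's body (76 mm by 85 mm) begins 54 mm behind the grasp point. The pads swing forward as they close: fully open they stand 13 mm farther back than shut.
Start: joints at [0.979, 0.22, 1.526, -0, 1.395, -0.126], TCP at [0.281, 0.558, 0.231] pointing down, gripper open.
Joint ranges: [-2.98, 2.98], [-0.91, 2.08], [0.09, 2.57], [-1.24, 4.39], [0.2, 2.65], [-2.68, 2.68]. Speed limits (rad/s): [2.57, 2.57, 3.01, 3.14, 3.14, 3.14].

## Interface

Orientations are given as [roll, pitch, yaw] about the fixed x, y, z axes, in that order (R = Rz(yaw) Ry(pitch) Rx(roll)).
In Python, from plant import movep, move_l, set_joints, gripper_to, hold, inverse_kinematics, observe, get_image, get_calibration, Unreachable, job_done gives the robot as it stands. Calls block until the motion is done:
- movep(position, orientation): joint-space move of the TCP to a pose.
- move_l(position, feed=0.15, rotation=None, max_force=None): straight line of the TCP; rotation=None keeps the orientation; feed is the mean speed in m/s. With max_force (N) it stops when the force on the tool has changed by that much, and returns True; else False.
- set_joints(angles): joint-space move.
- gripper_to(opening, f_grip=None): finger opening in m; f_grip is the grip in N (None keeps the last); returns when the fingers have stopped.
- hold(seconds).
- inverse_kinematics(position, orientation): joint angles nearest the present ones, or None.
- observe(): the state.
- get_image(name): name is "side" or "top" or "wrist"; returns (picture, depth): 384x512x3 uint8, red, green, blue; 384x512 float32, m along the optical axis (not along the pixel's ray), 0 where there is no reading.
- get_calibration(name): a dict with "intrinsics" (3x3 intrinsics, pixels), "world_from_camera" (4x4, takes a point from camera to world coordinates). Camera axes: x right, y down, z forward; pixel columns grow to the right and rows downward; lengths in m; the calibration is good to about 2 mm. A picture is of the moment at which its call begins: read the wrist's pose just before it. get_calibration takes no time and is no camera call; for the wrist camera it gives the pose at the moment of the call.
A pose or a line that the arm cannot do raises Unreachable and nothing moves.
- job_done(): hands the job in; it is judged then, once.
The state is a dict: "time_s": time; "q": joint angles; "joint_velocities": joint speeds; "joint_torque": joint torques, N m; "eef_pos": TCP position; "tcp_rot": TCP orientation; "ft_force": force on the tool from outside, world axes, zero at the start; "torque": the same for the moment, N m; "opening": finger opening in m; "grasp_force": force on a finger pad.
Only numpy, scipy, OpenCV 4.12 (cv2) and the standard library are available. Lean on these libraries where they do the work, as an engineer would, in place of code of your own. Each camera call takes 0.05 s, during which the arm holds its last target. There are 200 camera calls.

## Working session

There is one attempt and no reset: what is moved stays moved. The work goes in short steps, each a Python script; the robot and the scene stay as the last script left them, time stands still between calls to the robot, and variables do not carry over. Pictures are saved under pics/ and viewed, at most 10 in all, crops included, and the job is handed in when it is done.

```bash
mkdir -p pics; cat > h.py <<'E'
import numpy as np, cv2
from plant import *
def snap(n):
    K=get_calibration(n); im,d=get_image(n)
    np.savez('pics/%s.npz'%n,im=im,d=d,K=K["intrinsics"],T=K["world_from_camera"])
    return im,d,np.array(K["intrinsics"]),np.array(K["world_from_camera"])
def cloud(d,K,T):
    v,u=np.mgrid[:d.shape[0],:d.shape[1]]
    p=np.stack([(u-K[0,2])/K[0,0]*d,(v-K[1,2])/K[1,1]*d,d],-1)
    return p@T[:3,:3].T+T[:3,3]
E
python3 - <<'E'
from h import *
a=[]
for n in ("top","side"):
    im,d,K,T=snap(n); cv2.imwrite(f'pics/{n}0.png',im[:,:,::-1]); print(n,T.round(3).tolist(),K[0,0])
print(observe())
E
```

```text
top [[0.024, -0.997, 0.077, 0.564], [-1.0, -0.023, 0.012, -0.014], [-0.011, -0.077, -0.997, 0.9], [0.0, 0.0, 0.0, 1.0]] 386.74244645821176
side [[0.982, 0.168, -0.083, 0.704], [0.187, -0.87, 0.455, -0.419], [0.004, -0.463, -0.886, 0.815], [0.0, 0.0, 0.0, 1.0]] 359.87256306435637
{'time_s': 0.1, 'q': array([ 9.78903360e-01,  2.21131532e-01,  1.52747886e+00, -4.39244220e-06,
        1.39471687e+00, -1.26101564e-01]), 'joint_velocities': array([ 0.00224639, -0.0010828 , -0.00272319, -0.00037582,  0.00052243,
        0.00042366]), 'joint_torque': array([ 1.10554771e-03, -4.98246396e+01, -3.90542758e+01, -1.61258731e-04,
        5.80566586e-03, -4.22135577e-05]), 'eef_pos': array([0.2804085 , 0.55796246, 0.23032783]), 'tcp_rot': array([-3.13987128e+00, -2.13868332e-04,  2.67580184e+00]), 'ft_force': array([-0.27053899, -0.29372548,  0.10520674]), 'torque': array([ 0.0012818 ,  0.0368486 , -0.00243764]), 'grasp_force': 0.0, 'opening': 0.08506544294805132}
```

View pics/top0.png

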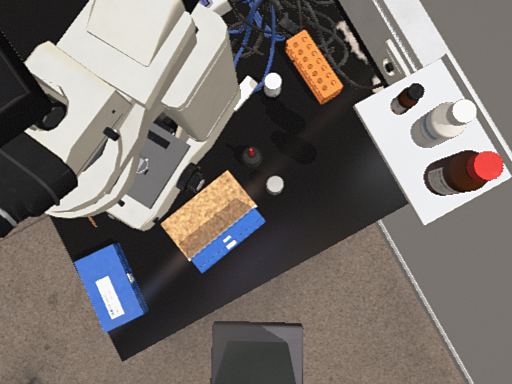

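View pics/side0.png

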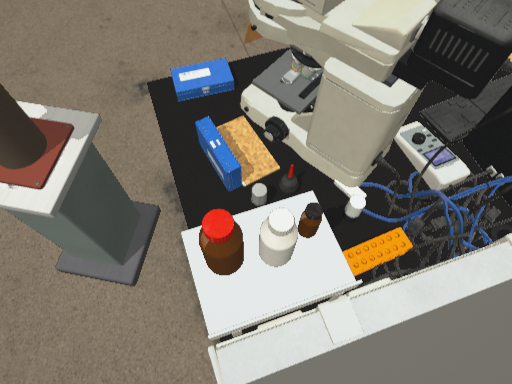

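The top view shows the rest (cork) around (208,215), with the standing box in front of it at (227,238). The blower is at (251,156) and the case at (275,185). The microscope stands beyond the rest to the left, and the shelf is on the right at (430,140).

```bash
python3 - <<'E'
from h import *
for n in ("top","side"):
    z=np.load(f'pics/{n}.npz'); im,d,K,T=[z[k] for k in('im','d','K','T')]
    P=cloud(d,K,T); hsv=cv2.cvtColor(im,cv2.COLOR_RGB2HSV); H,S,V=cv2.split(hsv)
    roi=np.zeros(d.shape,bool)
    if n=="top": roi[165:275,158:268]=1
    else: roi[112:192,190:280]=1
    blue=roi&(H>95)&(H<125)&(S>130)&(V>70)&(d>0); cork=roi&(H>8)&(H<25)&(S>70)&(d>0)&(P[...,2]<.03)
    for nm,m in(("blue",blue),("bluetop",blue&(P[...,2]>.088)),("cork",cork)):
        m=cv2.morphologyEx(m.astype(np.uint8),cv2.MORPH_OPEN,np.ones((3,3)))>0
        q=P[m]; print(n,nm,m.sum(),np.percentile(q[:,2],[2,50,98]).round(3))
        if len(q)>10:
            r=cv2.minAreaRect(q[:,:2].astype(np.float32)); print('  rect',np.round(r[0],4),np.round(r[1],4),r[2],cv2.boxPoints(r).round(3).tolist())
    # heights around
    if n=="top":
        for (a,b,c,e) in((138,168,240,262),(172,196,264,286)):
            q=P[a:b,c:e].reshape(-1,3); q=q[q[:,2]>.02]; print('obj',np.median(q,0).round(3),q.min(0).round(3),q.max(0).round(3))
        q=P[100:225,60:245].reshape(-1,3)
        for zz in(.05,.1,.2,.3,.4):
            s=q[(q[:,2]>zz)&(q[:,2]<zz+.1)]; print(zz,len(s), s[np.argsort(s[:,0]-0*s[:,1])[:1]].round(3) if len(s) else '')
        q=P[(P[...,2]>.12)&(P[...,2]<.6)]
        # things near box: within .25
        for x in np.arange(.35,.85,.05):
            print(round(x,2),[round(float(max(q[(abs(q[:,0]-x)<.025)&(abs(q[:,1]-y)<.025),2],default=0)),2) for y in np.arange(-.3,.45,.05)])
E
```

```text
top blue 1352 [-0.001  0.094  0.097]
  rect [0.5214 0.0662] [0.0389 0.1928] 40.69462585449219 [[0.4440000057220459, 0.12700000405311584], [0.5699999928474426, -0.019999999552965164], [0.5989999771118164, 0.006000000052154064], [0.4729999899864197, 0.15199999511241913]]
top bluetop 1247 [0.091 0.094 0.097]
  rect [0.528  0.0598] [0.0374 0.1696] 40.62266159057617 [[0.45899999141693115, 0.1120000034570694], [0.5690000057220459, -0.017000000923871994], [0.597000002861023, 0.00800000037997961], [0.4869999885559082, 0.13600000739097595]]
top cork 4029 [-0.002  0.007  0.01 ]
  rect [0.5837 0.1179] [0.1084 0.2059] 40.77452850341797 [[0.4749999940395355, 0.16099999845027924], [0.6100000143051147, 0.004999999888241291], [0.6919999718666077, 0.07500000298023224], [0.5580000281333923, 0.23100000619888306]]
obj [0.71  0.016 0.053] [ 0.564 -0.014  0.029] [0.739 0.041 0.9  ]
obj [ 0.646 -0.034  0.075] [ 0.564 -0.054  0.025] [ 0.666 -0.014  0.9  ]
0.05 2966 [[0.555 0.286 0.051]]
0.1 3805 [[0.588 0.205 0.167]]
0.2 823 [[0.555 0.285 0.223]]
0.3 5614 [[0.566 0.28  0.338]]
0.4 3653 [[0.588 0.241 0.42 ]]
[... 942 characters left out ...]
00004529953, 0.17299999296665192], [0.5640000104904175, -0.024000000208616257], [0.6010000109672546, 0.004000000189989805], [0.4519999921321869, 0.20100000500679016]]
side bluetop 834 [0.092 0.096 0.098]
  rect [0.5305 0.0588] [0.0387 0.1703] 40.116634368896484 [[0.460999995470047, 0.11100000143051147], [0.5709999799728394, -0.01899999938905239], [0.6000000238418579, 0.006000000052154064], [0.49000000953674316, 0.13600000739097595]]
side cork 2155 [0.001 0.009 0.012]
  rect [0.5871 0.1201] [0.1083 0.21  ] 39.06534194946289 [[0.4790000021457672, 0.1679999977350235], [0.6110000014305115, 0.004000000189989805], [0.6949999928474426, 0.0729999989271164], [0.5630000233650208, 0.23600000143051147]]
```

```bash
cat >> h.py <<'E'
A=np.radians(40.5); n=np.array([np.cos(A),np.sin(A),0]); t=np.array([-n[1],n[0],0]); B=np.array([.5292,.0597,0])
ori=[np.pi,0,A]
E
python3 - <<'E'
from h import *
gripper_to(0.0)
move_l([.25,.42,.23],feed=.2)
p=B-.075*n
print(inverse_kinematics(p+[0,0,.2],ori))
movep(p+[0,0,.2],ori)
move_l(p+[0,0,.08],feed=.12)
o=observe(); print(o['time_s'],o['eef_pos'],o['ft_force'],p)
hit=move_l(B-.033*n+[0,0,.08],feed=.06); print(observe()['ft_force'])
for s in(-.018,-.003,.007):
    move_l(B+s*n+[0,0,.08],feed=.05); print(s,observe()['ft_force'].round(2))
im,d,K,T=snap("top"); cv2.imwrite('pics/top1.png',im[130:290,130:310,::-1].repeat(3,0).repeat(3,1))
o=observe(); print(o['time_s'],o['eef_pos'],o['ft_force'],o['q'])
E
```

```text
[-1.43924176e-01 -1.27381384e-01  1.94661557e+00 -4.44089210e-16
  1.32235847e+00  7.20013803e-01]
4.5833 [0.47287184 0.01095364 0.08078238] [-0.86467735 -0.48749568  0.57855003] [0.47216955 0.0109914  0.        ]
[ 0.34675741 -0.31731845 -0.56437691]
-0.018 [-0.27 -0.75  0.33]
-0.003 [ 0.49 -0.66  0.53]
0.007 [-0.53 -0.08 -0.17]
6.7333 [0.5345715  0.06434547 0.07995457] [-0.09093214  0.22866043 -0.02565056] [-2.66875743e-02  1.78278020e-01  1.87887185e+00 -4.30814135e-05
  1.08451883e+00  8.37005751e-01]
```

View pics/top1.png

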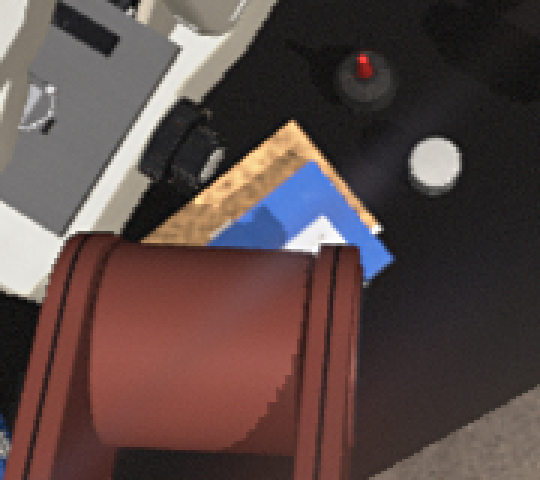

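The box has tipped and its blue lid with the white label is up around (320,230) in the crop; the arm hides the rest. I'll draw back and measure.

```bash
cat > m.py <<'E'
from h import *
move_l(B-.06*n+[0,0,.2],feed=.2)
movep([.30,.42,.23],ori)
im,d,K,T=snap("top"); cv2.imwrite('pics/top2.png',im[130:290,130:310,::-1].repeat(3,0).repeat(3,1))
P=cloud(d,K,T); H,S,V=cv2.split(cv2.cvtColor(im,cv2.COLOR_RGB2HSV))
m=(P[...,2]>.03)&(P[...,2]<.075)&(H>95)&(H<125)&(S>110); m[:, :158]=0; m[:,275:]=0; m[:150]=0
m=cv2.morphologyEx(m.astype(np.uint8),cv2.MORPH_OPEN,np.ones((3,3)))>0
q=P[m]; r=cv2.minAreaRect(q[:,:2].astype(np.float32)); print(r,np.percentile(q[:,2],[2,50,98]))
c=np.array(r[0])-[.585,.119]; print('x,y in rest',c@n[:2],c@t[:2])
X=np.c_[q[:,:2]-r[0],np.ones(len(q))]; g=np.linalg.lstsq(X,q[:,2],rcond=None)[0]; print('tilt n,t',g[:2]@n[:2],g[:2]@t[:2],g[2])
print(observe()['time_s'])
E
python3 m.py
```

```text
((0.5630576014518738, 0.0900171622633934), (0.09394879639148712, 0.16936209797859192), 40.4704704284668) [0.04228142 0.0454578  0.04852636]
x,y in rest -0.035507978158678156 -0.007788274802169743
tilt n,t 0.002107596994951847 0.00023381974571769137 0.04540744825444031
9.2333
```

View pics/top2.png

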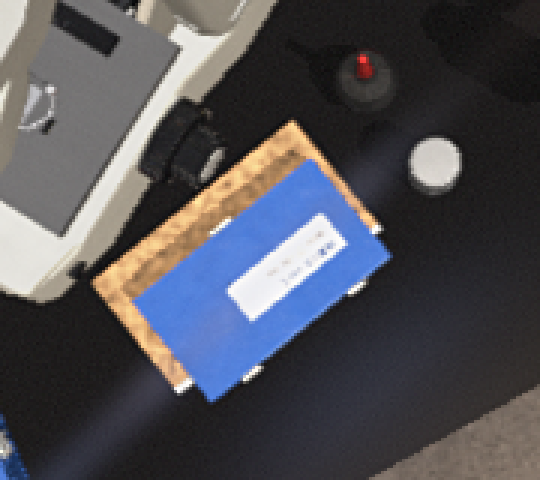

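The box lies flat and square at 40.5°, but it slid back to x ≈ -33 mm, right at the limit. I'll nudge its hinge edge about 22 mm onto the rest.

```bash
python3 - <<'E'
from h import *
C=np.array([.563,.090,0])
p=C-.10*n
movep(p+[0,0,.15],ori)
move_l(p+[0,0,.024],feed=.15)
move_l(C-.062*n+[0,0,.024],feed=.08)
print(move_l(C-.037*n+[0,0,.024],feed=.04,max_force=15))
print(observe()['eef_pos'],observe()['ft_force'])
move_l(C-.08*n+[0,0,.024],feed=.1)
E
sed -i 's/top2/top3/' m.py; python3 m.py
```

```text
False
[0.53519127 0.06615588 0.02413302] [-0.10581976 -0.16239764  0.59386364]
((0.5796042680740356, 0.10374435782432556), (0.09388936311006546, 0.16803033649921417), 40.426082611083984) [0.04205411 0.04533528 0.04842469]
x,y in rest -0.01401069378229721 -0.008096233750811884
tilt n,t 0.005461009901735717 0.0007841939032735689 0.04528859429684382
16.55
```

View pics/top3.png

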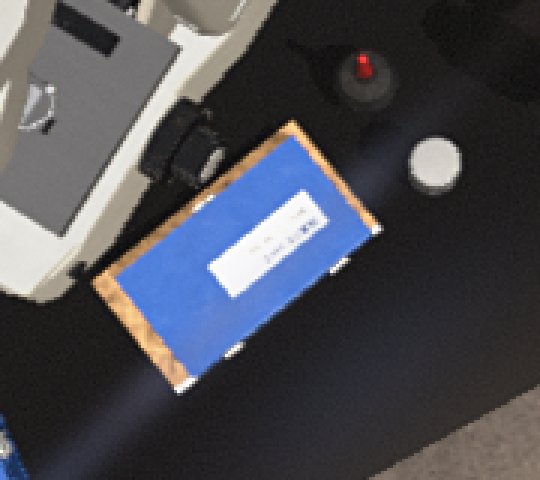

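The box now lies square on the cork at x ≈ -14 mm, y ≈ -8 mm. The case and blower look unmoved, and the arm is clear.

```bash
python3 -c "
from plant import *
print(job_done())"
```

```text
the job is handed in; nothing more can be done
None
```

I've handed in the job: the box is tipped over and lies flat on the cork rest, lid up and square with it, at about x = -14 mm and y = -8 mm by the last camera measurement, and the case and blower look untouched.

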